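# Pack the baking tray: nest the measuring cups, stow the teaspoon

### The arm

A 6-joint arm with a two-finger parallel gripper is mounted at the origin on a cart in front of the work surface, level with it; the furniture and walls round the work are solid. World frame = base frame: x ahead of the robot, y to its left, z up, the work surface at z = 0. Lengths are in m, angles in rad, forces in N, time in s.
With the tool pointing down it reaches from about 0.3 to 0.75 m from the base axis. Payload 8.5 kg.
Tool frame: the origin (TCP) lies at the very end of the fingers, on their centre line; the grasp point (between the pads) lies 19 mm behind it (ctrl.hold_point_z is the z of the grasp point in the tool frame, in m); z points along the fingers, y is the line along which they close (so a half turn about z gives the same grasp; the last joint's range is limited). The gripper opens to 85 mm and grips with 20 to 120 N. Pads are 22 mm wide; open, the fingers measure 114 mm over their backs; the gripper's body (76 mm by 85 mm) begins 54 mm behind the grasp point. The pads swing forward as they close: fully open they stand 13 mm farther back than shut.
Start: joints at [1, 0.381, 1.297, -0, 1.464, -0.215], TCP at [0.192, 0.516, 0.231] pointing down, gripper open.
Joint ranges: [-3.11, 3.11], [-0.89, 2.33], [0.22, 2.48], [-1.42, 4.56], [0.17, 2.85], [-2.88, 2.88]. Speed limits (rad/s): [2.39, 2.39, 3.14, 3.14, 3.14, 3.14].

### API

Orientations are given as a rotation vector (axis times angle).
In Python, from workcell import ctrl gives the robot as it stands. Calls block until the motion is done:
- ctrl.move_to(position, orientation): joint-space move of the TCP to a pose.
- ctrl.move_l(position, rot=None, speed=0.15): straight line of the TCP; rot=None keeps the orientation; speed is the mean speed in m/s.
- ctrl.move_j(angles): joint-space move.
- ctrl.gripper_to(opening): finger opening in m; the grip force is fixed at half the most; returns when the fingers have stopped.
- ctrl.pause(seconds).
- ctrl.solve_ik(position, orientation): joint angles nearest the present ones, or None.
- ctrl.get_image(name): name is "scene" or "top"; returns a dict with "frame" (420x560x3 uint8, blue, green, red), "fx", "fy", "cx", "cy" (pixels), "eye" and "orientation" of the camera in the world. Camera axes: x right, y down, z forward; pixel columns grow to the right and rows downward; lengths in m; the calibration is good to about 2 mm. A picture is of the moment at which its call begins. There is no depth.
A pose or a line that the arm cannot do raises ctrl.IKError and nothing moves.
- ctrl.hand_in(): hands the job in; it is judged then, once.
Trained networks look in the newest picture that a camera, given by its name, has taken for a name from the list of things; names that differ only in an ending like _2 or _b are one class to them, and where a whole thing is asked for, a point or a joint stands for the part that bears it (a point fixed in the world has none). Each returns a list of dicts, best first, with "conf" (0 to 1); they miss things now and then, are a little off and sometimes report something else, mostly with a low value. They report only what shows in the picture. A call takes as long as a camera call.
- ctrl.silhouettes(camera, query): "region" (420x560 bool, what is visible of it) and "extent" ([centre column, centre row, width, height] in pixels, round what is visible of it).
Readings, each from a call of its own:
- ctrl.get_clock(): time.
- ctrl.get_joint_pos(): joint angles.
- ctrl.get_qd(): joint speeds.
- ctrl.get_joint_efforts(): joint torques, N m.
- ctrl.get_position(): TCP position.
- ctrl.get_tcp_rot(): TCP orientation.
- ctrl.get_force(): force on the tool from outside, world axes, zero at the start.
- ctrl.get_torque(): the same for the moment, N m.
- ctrl.get_grip_width(): finger opening in m.
- ctrl.get_grasp_force(): force on a finger pad.
Only numpy, scipy, OpenCV 4.12 (cv2) and the standard library are available. Lean on these libraries where they do the work, as an engineer would, in place of code of your own. Each camera call takes 0.05 s, during which the arm holds its last target. There are 200 camera calls.

### The job

Pack the wooden baking tray: stand the set of three tapered measuring cups in its round well, nested loosely one inside the other with the largest outermost and the smallest innermost, all upright, and lay the teaspoon in the long slot. Just lower each cup in; do not press it so that the cups jam. The straight-sided butter pan, the coffee scoop and the peeler do not belong to the set: leave them where they are.

Things in the scene. Friction and masses are not known exactly. Their poses are not given: they have to be found in the camera images.
- tray: Flat beech tray with darker ends, 178 (its x) x 236 (its y) x 16 mm high, fixed to the worktop. Origin: centre of its underside. Two recesses in its top are 7 mm deep (floors 9 mm above the origin): a round well, diameter 84 mm, centred at x +33, y -55 mm, and a long slot, 152 mm along the tray's x by 48 mm, centred at x 0, y +62 mm.
- cup_large: Large steel measuring cup, 130 g: open tapered cone, outer diameter 66 mm at the foot, 88 at the rim, 46 high; wall 2.5, floor 3 mm. Origin: centre of its underside. Flat strap handle, 14 wide (y), 5 thick, top flush with the rim, along the cup's -x from 44 to 99 mm from the axis, ending in an 18 mm eye.
- cup_middle: Middle steel measuring cup, 100 g, same shape: outer diameter 50 mm at the foot, 70 at the rim, 56 high; wall 2.5, floor 3. Origin: centre of its underside. Same handle, 35 to 90 mm from the axis, top at 56 mm. Stands on the floor inside the large cup, 5 mm free all round. Handles may point anywhere, but in line they are only 8 mm apart: if fingers reach lower, turn them 0.5 rad or more apart.
- cup_small: Small steel measuring cup, 70 g, same shape: outer diameter 34 mm at the foot, 52 at the rim, 66 high; wall 2.5, floor 3 mm. Origin: centre of its underside. Same strap handle, along -x from 26 to 81 mm from the axis, top at 66 mm. Stands on the floor inside the middle cup, 5 mm free all round, its handle again 8 mm above the middle cup's if they are in line.
- teaspoon: Teaspoon with a red handle, 132 x 26 x 11 mm, 20 g, lying along its x axis; can be pinched across (y) at its middle. Origin: centre of its underside.
- butter_pan: Look-alike, stays out: small steel butter pan with straight upright sides, diameter 72 mm, 42 mm high, two little pouring lips, and a round rising handle with a dark wooden grip along its -x, to 102 mm from the axis. Origin: centre of its underside.
- coffee_scoop: Look-alike, stays out: coffee scoop with a short straight bowl, diameter 45 mm, 30 mm high, and a long double-wire handle along its -x, to 120 mm from the axis. Origin: centre of its underside.
- peeler: Look-alike of the spoon, stays out: vegetable peeler with a dark blue handle, 170 x 25 x 18 mm, lying along its x axis. Origin: centre of its underside.

How it is judged:
At the end, for the whole second after the job is handed in: Large cup on the well's floor (within 12 mm in x and y), middle cup on its floor, small cup on the middle one's floor (centres 10 mm), upright; teaspoon on the slot's floor (20 mm along, 18 mm across, 0.25 rad); look-alikes within 20 mm of their start, pan and scoop upright; all at rest (x of cup_large in the frame of tray between 0.021 and 0.045 m and y of cup_large in the frame of tray between -0.067 and -0.043 m and z of cup_large in the frame of tray below 0.012 m and angle between each of cup_large, cup_middle, cup_small's own z axis and vertical below 0.08 rad and horizontal distance between cup_middle and cup_large below 0.01 m and z of cup_middle in the frame of cup_large below 0.006 m and horizontal distance between cup_small and cup_middle below 0.01 m and z of cup_small in the frame of cup_middle below 0.006 m and x of teaspoon in the frame of tray between -0.02 and 0.02 m and y of teaspoon in the frame of tray between 0.044 and 0.08 m and z of teaspoon in the frame of tray below 0.013 m and angle between the x axis of teaspoon and the x axis of tray, either way round below 0.25 rad and angle between teaspoon's own z axis and vertical below 0.3 rad and distance of each of butter_pan, coffee_scoop, peeler from where it was at the start of the episode below 0.02 m and angle between each of butter_pan, coffee_scoop's own z axis and vertical below 0.1 rad and linear speed of each of cup_large, cup_middle, cup_small, teaspoon below 0.02 m/s); the robot touches nothing.
It fails at once if a look-alike (butter pan, coffee scoop or peeler) is moved by more than 20 mm (distance of any of butter_pan, coffee_scoop, peeler from where it was at the start of the episode above 0.02 m).
It fails at once if one cup is pressed into another with more than 35 N (contact force between any of cup_middle, cup_small and cup_large above 35 N or contact force between cup_small and cup_middle above 35 N).
It also fails if it takes over 102 s, if anything falls off the work surface, if the arm or the gripper's body presses on something with over 40 N, if the wrist force passes 120 N, or if a joint passes its speed limit or range.

## Working session

There is one attempt and no reset: what is moved stays moved. The work goes in short steps, each a Python script; the robot and the scene stay as the last script left them, time stands still between calls to the robot, and variables do not carry over. Pictures are saved under pics/ and viewed, at most 14 in all, crops included, and the job is handed in when it is done.

```bash
mkdir -p pics; ls
python3 - <<'E'
from workcell import ctrl
import cv2
for n in("scene","top"):
    d=ctrl.get_image(n); cv2.imwrite(f"pics/{n}0.png",d["frame"])
    print(n,[d[k] for k in("fx","fy","cx","cy","eye","orientation")])
    for q in["tray","cup_large","cup_middle","cup_small","teaspoon","butter_pan","coffee_scoop","peeler"]:
        print(q,[(round(s["conf"],2),[round(float(v)) for v in s["extent"]],int(s["region"].sum())) for s in ctrl.silhouettes(n,q)])
print(ctrl.get_clock(),ctrl.get_tcp_rot(),ctrl.hold_point_z)
E
```

```text
pics
scene [387.5856798794995, 387.5856798794995, 277.40719276623787, 211.3486726251453, array([ 0.23610776, -0.50036452,  0.39516941]), array([-1.9709222 ,  0.45165204, -0.27421154])]
tray [(0.87, [271, 273, 142, 94], 8204)]
cup_large [(0.83, [291, 196, 49, 28], 908)]
cup_middle [(0.63, [328, 215, 56, 35], 1085)]
cup_small [(0.63, [363, 249, 57, 46], 1210)]
teaspoon [(0.49, [221, 222, 54, 17], 170)]
butter_pan [(0.85, [217, 182, 48, 24], 690)]
coffee_scoop [(0.6, [274, 179, 48, 14], 267)]
peeler [(0.58, [208, 210, 63, 13], 326)]
top [388.4190730334936, 388.4190730334936, 287.9632507317777, 207.1553104442997, array([0.38695237, 0.20054549, 0.89245347]), array([-2.12801016,  2.09927787, -0.22129843])]
tray [(0.64, [357, 256, 105, 85], 8380)]
cup_large [(0.73, [256, 180, 43, 58], 1224), (0.69, [198, 169, 20, 56], 510)]
cup_middle [(0.73, [321, 173, 32, 53], 817)]
cup_small [(0.94, [389, 181, 28, 44], 664), (0.48, [174, 232, 38, 59], 1127), (0.44, [200, 165, 23, 53], 423)]
teaspoon [(0.64, [256, 258, 12, 56], 333)]
butter_pan [(0.62, [173, 232, 41, 59], 1111)]
coffee_scoop [(0.95, [199, 167, 20, 59], 432), (0.55, [356, 256, 109, 83], 8408)]
peeler [(0.78, [226, 262, 12, 76], 664)]
0.9 [ 5.56031596e-01  3.09198368e+00 -4.98876887e-05] -0.0187
```

View pics/top0.png

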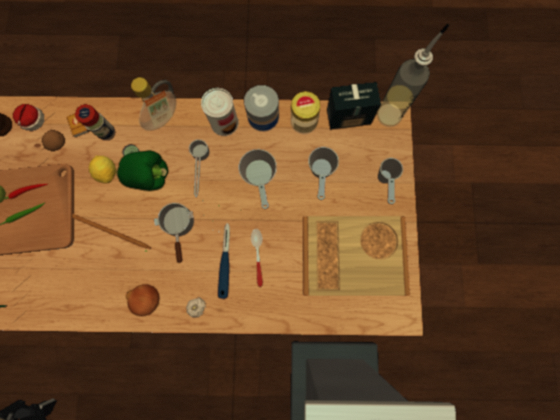

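View pics/scene0.png

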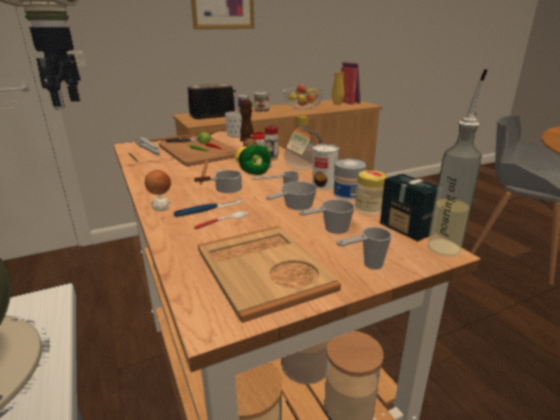

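The top view (image up = world +x, left = +y) shows three cups, large (257,170), middle (323,162) and small (390,170), with handles toward the robot. The spoon is at (258,258), the tray at (357,256), and the pan, scoop and peeler are to the left. The detections agree, apart from a low-ranked duplicate or two. Next I fit model silhouettes to get the poses.

```bash
cat > vis.py <<'E'
import numpy as np, cv2
from scipy.optimize import minimize
from scipy.spatial.transform import Rotation as R
S=4
def circ(r,z,n=40,cx=0): t=np.linspace(0,2*np.pi,n); return np.c_[cx+r*np.cos(t),r*np.sin(t),0*t+z]
def box(x0,x1,y0,y1,z0,z1): return np.array([[x,y,z] for x in(x0,x1) for y in(y0,y1) for z in(z0,z1)])
def cup(df,dr,h,h0,h1): return [np.r_[circ(df/2,0),circ(dr/2,h)],box(-h1+9,-h0,-.007,.007,h-.005,h),np.r_[circ(.009,h,20,-h1+.009),circ(.009,h-.005,20,-h1+.009)]]
M=dict(cup_large=cup(.066,.088,.046,.040,.099),cup_middle=cup(.050,.070,.056,.031,.090),cup_small=cup(.034,.052,.066,.022,.081),
 tray=[box(-.089,.089,-.118,.118,0,.016)])
for k in("cup_large","cup_middle","cup_small"):
    h=M[k][0][:,2].max(); h1={'cup_large':.099,'cup_middle':.090,'cup_small':.081}[k]; h0={'cup_large':.040,'cup_middle':.031,'cup_small':.022}[k]
    M[k][1]=box(-h1+.009,-h0,-.007,.007,h-.005,h)
def proj(d,P):
    c=R.from_rotvec(d["orientation"]).inv().apply(P-d["eye"]); return np.c_[d["fx"]*c[:,0]/c[:,2]+d["cx"],d["fy"]*c[:,1]/c[:,2]+d["cy"]]
def ray(d,u,v,z):
    r=R.from_rotvec(d["orientation"]).apply([(u-d["cx"])/d["fx"],(v-d["cy"])/d["fy"],1]); return d["eye"]+r*(z-d["eye"][2])/r[2]
def render(d,name,p,z=0):
    m=np.zeros((420*S,560*S),np.uint8)
    for part in M[name]:
        W=R.from_euler("z",p[2]).apply(part)+[p[0],p[1],z]
        q=(proj(d,W)+.5)*S-.5
        cv2.fillConvexPoly(m,cv2.convexHull(np.round(q*16).astype(np.int32)),1,shift=4)
    return m>0
def fit(views,name,p0,z=0):
    regs=[(d,cv2.resize(r.astype(np.float32),None,fx=S,fy=S,interpolation=cv2.INTER_LINEAR)>.5) for d,r in views]
    def cost(p):
        return sum(1-(a:=render(d,name,p,z))[g].sum()/(a|g).sum() for d,g in regs)
    return min((minimize(cost,p0,method="Nelder-Mead",options=dict(initial_simplex=np.array(p0)+np.r_[np.zeros((1,3)),np.diag([s*.012,s*.012,s*.15])],maxiter=120,xatol=2e-4,fatol=1e-4)) for s in(1,-1)),key=lambda o:o.fun)
E
python3 - <<'E'
from workcell import ctrl; from vis import *
D={n:ctrl.get_image(n) for n in("top","scene")}
for k,h in dict(tray=.016,cup_large=.046,cup_middle=.056,cup_small=.066).items():
    rg={n:ctrl.silhouettes(n,k)[0] for n in D}
    e=rg["top"]["extent"]; off=0 if k=="tray" else M[k][0][:,0].max()
    ys,xs=np.nonzero(rg["top"]["region"]); p=ray(D["top"],xs.mean(),ys.mean(),h/2)
    p0=[p[0]+(0 if k=="tray" else .015),p[1],0.]
    for sel in(["top"],["scene"],["top","scene"]):
        o=fit([(D[n],rg[n]["region"]) for n in sel],k,p0); print(k,sel,o.x.round(4),round(o.fun,3)); 
d=D["top"]; m=ctrl.silhouettes("top","teaspoon")[0]["region"]; ys,xs=np.nonzero(m)
P=np.array([ray(d,u,v,.006)[:2] for u,v in zip(xs,ys)]); c=P.mean(0); w,V=np.linalg.eigh(np.cov(P.T)); a=V[:,1]; t=(P-c)@a
print("spoon",c,a,t.min(),t.max(),c+a*(t.min()+t.max())/2)
f=cv2.resize(d["frame"][200:300,200:420],None,fx=3.6,fy=3.6,interpolation=cv2.INTER_CUBIC); cv2.imwrite("pics/crop.png",f)
for k in("peeler",):
    ys,xs=np.nonzero(ctrl.silhouettes("top",k)[0]["region"]); print(k,ray(d,xs.mean(),ys.mean(),.01),xs.max(),"spoon minx")
E
```

```text
tray ['top'] [0.4631 0.0493 0.0062] 0.015
tray ['scene'] [0.4647 0.0488 0.0114] 0.023
tray ['top', 'scene'] [0.4638 0.0491 0.0143] 0.045
cup_large ['top'] [0.6565 0.2723 0.2192] 0.03
cup_large ['scene'] [0.6591 0.2722 0.2516] 0.085
cup_large ['top', 'scene'] [0.6568 0.2719 0.2156] 0.143Traceback (most recent call last):
  File "<stdin>", line 4, in <module>
IndexError: list index out of range
```

```bash
cat >> vis.py <<'E'
def locate(ctrl,k,h,cams=("top","scene"),z=0,p0=None):
    V=[]
    for n in cams:
        for _ in range(4):
            d=ctrl.get_image(n); s=ctrl.silhouettes(n,k)
            if s: V.append((d,s[0]["region"])); break
    if p0 is None:
        ys,xs=np.nonzero(V[0][1]); p=ray(V[0][0],xs.mean(),ys.mean(),h/2); p0=[p[0]+.015,p[1],.1]
    return fit(V,k,p0,z)
E
python3 - <<'E'
from workcell import ctrl; from vis import *
for k,h in dict(cup_middle=.056,cup_small=.066).items():
    for sel in(["top"],["top"],["top","scene"]):
        o=locate(ctrl,k,h,sel); print(k,sel,o.x.round(4),round(o.fun,3))
d=ctrl.get_image("top")
for k in("teaspoon","peeler"):
    for _ in range(5):
        s=ctrl.silhouettes("top",k)
        if s:break
    ys,xs=np.nonzero(s[0]["region"])
    P=np.array([ray(d,u,v,.006)[:2] for u,v in zip(xs,ys)]); c=P.mean(0); w,V=np.linalg.eigh(np.cov(P.T)); a=V[:,1]; t=(P-c)@a
    print(k,c,a,t.min(),t.max(),c+a*(t.min()+t.max())/2)
f=cv2.resize(d["frame"][200:300,200:420],None,fx=3.6,fy=3.6,interpolation=cv2.INTER_CUBIC); cv2.imwrite("pics/crop.png",f)
# IK checks
q=np.array(ctrl.get_joint_pos())
def rv(yaw): return (R.from_euler("z",yaw)*R.from_euler("x",np.pi)).as_rotvec()
for nm,x,y,yaws in(("lg",.59,.26,(.22,.22+np.pi)),("sm",.62,-.08,(0,np.pi)),("well-x",.43,0,(0,np.pi)),("well-y",.5,-.07,(1.57,-1.57)),("spoon",.46,.27,(0,1.57))):
    for yw in yaws:
        for z in(.03,.2):
            s=ctrl.solve_ik([x,y,z],rv(yw)); print(nm,round(yw,2),z,None if s is None else np.round(s,2))
print(ctrl.get_clock())
E
```

```text
cup_middle ['top'] [ 0.6698  0.1225 -0.0731] 0.035
cup_middle ['top'] [ 0.6702  0.1236 -0.0542] 0.045
cup_middle ['top', 'scene'] [ 0.6702  0.1219 -0.0739] 0.163
cup_small ['top'] [ 0.651  -0.0269 -0.0404] 0.061
cup_small ['top'] [ 0.6526 -0.027  -0.0138] 0.103
cup_small ['top', 'scene'] [ 0.652  -0.028  -0.0397] 0.203
teaspoon [0.46314094 0.26901973] [-0.99572866 -0.09232783] -0.05510852527555061 0.06991778323698965 [0.45576794 0.26833608]
peeler [0.43392029 0.34332799] [-0.99993804  0.01113135] -0.09462084155428531 0.06974558187982377 [0.44635715 0.34318954]
lg 0.22 0.03 [ 0.23  0.73  1.27 -0.    1.13  1.58]
lg 0.22 0.2 [ 0.23  0.57  1.06 -0.    1.51  1.58]
lg 3.36 0.03 [ 0.23  0.73  1.27  0.    1.13 -1.56]
lg 3.36 0.2 [ 0.23  0.57  1.06  0.    1.51 -1.56]
sm 0 0.03 [-0.32  0.71  1.34 -0.    1.1   1.25]
sm 0 0.2 [-0.32  0.54  1.13 -0.    1.48  1.25]
sm 3.14 0.03 [-0.32  0.71  1.34  0.    1.1  -1.89]
sm 3.14 0.2 [-0.32  0.54  1.13  0.    1.48 -1.89]
well-x 0 0.03 [-0.28  0.47  1.9  -0.    0.78  1.29]
well-x 0 0.2 [-0.28  0.2   1.66 -0.    1.28  1.29]
well-x 3.14 0.03 [-0.28  0.47  1.9   0.    0.78 -1.85]
well-x 3.14 0.2 [-0.28  0.2   1.66  0.    1.28 -1.85]
well-y 1.57 0.03 [-0.37  0.55  1.69 -0.    0.89 -0.37]
well-y 1.57 0.2 [-0.37  0.33  1.47  0.    1.34 -0.37]
well-y -1.57 0.03 [-0.37  0.55  1.69 -0.    0.89  2.77]
well-y -1.57 0.2 [-0.37  0.33  1.47 -0.    1.34  2.77]
spoon 0 0.03 [ 0.31  0.59  1.61 -0.    0.94  1.88]
spoon 0 0.2 [ 0.31  0.38  1.4  -0.    1.37  1.88]
spoon 1.57 0.03 [ 0.31  0.59  1.61 -0.    0.94  0.31]
spoon 1.57 0.2 [ 0.31  0.38  1.4  -0.    1.37  0.31]
2.3
```

View pics/crop.png

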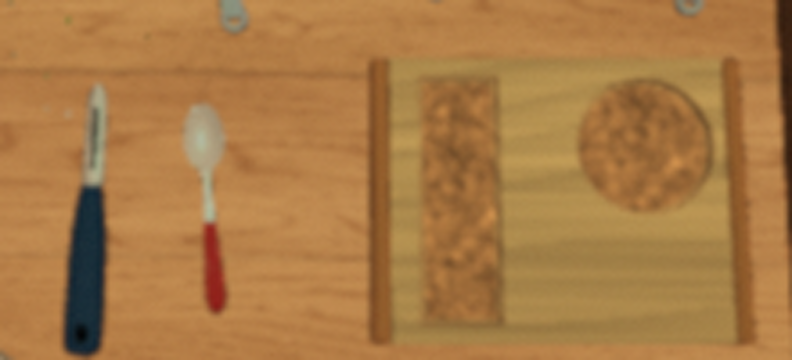

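The crop shows the slot on the left (460,200), the well on the right (646,146) and the spoon lying bowl-up at (205,205), well clear of the peeler. Fits agree to about 2 mm. Spoon first, then the large cup.

```bash
cat > act.py <<'E'
from workcell import ctrl; from vis import *
TR=np.array([.4636,.0491]); TY=.0105
def tray(x,y): return TR+R.from_euler("z",TY).apply([x,y,0])[:2]
def rv(yaw): return (R.from_euler("z",yaw)*R.from_euler("x",np.pi)).as_rotvec()
def down(p,z,z_end,lim=4):
    """guarded lowering in 2 mm steps"""
    f0=np.array(ctrl.get_force())
    while z>z_end+1e-4:
        z=max(z-.002,z_end); ctrl.move_l([*p,z],speed=.03)
        df=np.array(ctrl.get_force())-f0
        if np.linalg.norm(df)>lim: print("contact",round(z,4),df.round(1)); break
    return z
GEO=dict(cup_large=(.046,.065),cup_middle=(.056,.061),cup_small=(.066,.053))
def grip_xy(c,yaw,r): return np.array(c[:2])-r*np.array([np.cos(yaw),np.sin(yaw)])
def pick(k,pose):
    h,r=GEO[k]; zt=h-.0025-.018; g=grip_xy(pose,pose[2],r)
    ctrl.gripper_to(.045)
    ctrl.move_to([*g,.20],rv(pose[2])); ctrl.move_l([*g,zt+.03],speed=.25); ctrl.move_l([*g,zt],speed=.08)
    ctrl.gripper_to(0); print("width",ctrl.get_grip_width(),ctrl.get_grasp_force())
    ctrl.move_l([*g,zt+.02],speed=.08); ctrl.move_l([*g,zt+.14],speed=.25); print("width",ctrl.get_grip_width())
def place(k,c,yaw,zb):
    h,r=GEO[k]; zt=h-.0025-.018+zb; g=grip_xy(c,yaw,r)
    ctrl.move_l([*g,zt+.11],rv(yaw),speed=.2); ctrl.pause(.3)
    ctrl.move_l([*g,zt+.012],speed=.1); z=down(g,zt+.012,zt+.001); print("lowered to",z-zt)
    return g,z
def release(g,z):
    ctrl.gripper_to(.026); ctrl.pause(.2); ctrl.move_l([*g,z+.05],speed=.08); ctrl.move_l([*g,.22],speed=.25)
E
python3 - <<'E'
from act import *
s=np.array([.4560,.2686]); yw=.0925
ctrl.gripper_to(.045); ctrl.move_to([*s,.15],rv(yw)); ctrl.move_l([*s,.03],speed=.2); ctrl.move_l([*s,.004],speed=.06)
ctrl.gripper_to(0); print(ctrl.get_grip_width(),ctrl.get_grasp_force())
ctrl.move_l([*s,.10],speed=.15)
t=tray(0,.062); ctrl.move_l([*t,.10],rv(TY),speed=.2); print(ctrl.get_grip_width())
ctrl.move_l([*t,.025],speed=.1); z=down(t,.025,.014); print(z)
w=ctrl.get_grip_width(); ctrl.gripper_to(w+.010); ctrl.pause(.2); ctrl.move_l([*t,.12],speed=.12)
pick("cup_large",[.6567,.2720,.2160])
for n in("top","scene"): cv2.imwrite(f"pics/{n}1.png",ctrl.get_image(n)["frame"])
print(ctrl.get_clock())
E
python3 -c "
import cv2,numpy as np
a=cv2.imread('pics/top1.png')[100:320,180:430];b=cv2.imread('pics/scene1.png')[130:330,150:420]
cv2.imwrite('pics/c1.png',np.hstack([cv2.resize(a,(400,352)),cv2.resize(b,(400,352))]))"
```

```text
0.01713889972623745 58.6091648315778
0.01701846461954863
0.014
width 0.01231371289225747 58.42152535915375
width 0.01200492796386976
15.8
```

View pics/c1.png

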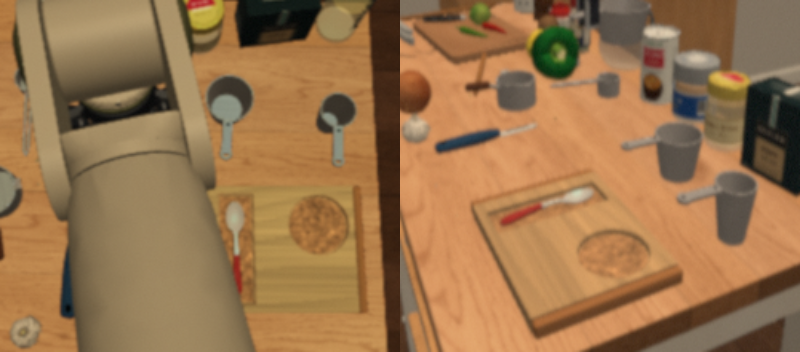

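The composite shows the spoon lying in the slot (235,240) and the large cup gone from the table; the arm hides it. Grip width is about 12 mm, so it is held. Placing it now.

Run:
```python
from act import *
w=tray(.033,-.055); print(w,ctrl.get_force())
g,z=place("cup_large",w,.9,.009); print(ctrl.get_grip_width())
release(g,z)
ctrl.move_to([.45,.25,.25],rv(0.)); ctrl.gripper_to(.045)
for n in(["top"],["top","scene"]): o=locate(ctrl,"cup_large",.046,n,z=.009,p0=[*w,.9]); print(o.x,o.fun)
for n in("top","scene"): cv2.imwrite(f"pics/{n}2.png",ctrl.get_image(n)["frame"])
print(ctrl.get_clock())
a=cv2.imread('pics/top2.png')[100:320,180:430];b=cv2.imread('pics/scene2.png')[130:330,150:420]
cv2.imwrite('pics/c2.png',np.hstack([cv2.resize(a,(400,352)),cv2.resize(b,(400,352))]))
```

```text
[ 0.49717567 -0.00555047] [-0.44442781  0.2471641  -1.28957048]
lowered to 0.0010000000000000009
0.012448302955129307
[ 0.49629688 -0.00527491  0.90020594] 0.06135484955454695
[ 0.49611082 -0.00485258  0.89861862] 0.14239873293309602
24.6667
```

View pics/c2.png

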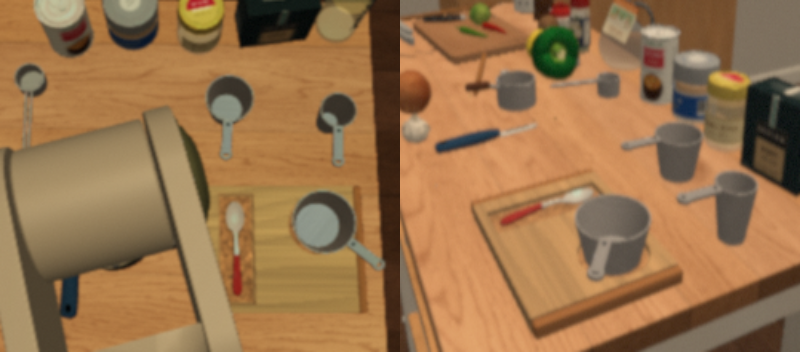

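The large cup stands upright in the well at (322,222), within 1 mm of the target. Middle cup next.

Run:
```python
from act import *
pick("cup_middle",[.6701,.1224,-.070])
w=np.array([.4963,-.0052])
g,z=place("cup_middle",w,0.,.012); print(ctrl.get_grip_width(),ctrl.get_force())
cv2.imwrite("pics/s3.png",cv2.resize(ctrl.get_image("scene")["frame"][190:340,200:420],None,fx=3,fy=3))
release(g,z)
ctrl.move_to([.45,.25,.25],rv(0.)); ctrl.gripper_to(.045)
for n in(["top"],["top","scene"]): o=locate(ctrl,"cup_middle",.056,n,z=.012,p0=[*w,0]); print(o.x,o.fun)
for n in("top","scene"): cv2.imwrite(f"pics/{n}3.png",ctrl.get_image(n)["frame"])
print(ctrl.get_clock())
a=cv2.imread('pics/top3.png')[150:300,300:430];b=cv2.imread('pics/scene3.png')[190:340,200:420]
cv2.imwrite('pics/c3.png',np.hstack([cv2.resize(a,(347,400)),cv2.resize(b,(450,400))]))
```

```text
width 0.012605524179420987 58.43967854976654
width 0.01227721155052251
lowered to 0.0010000000000000009
0.012491901457397817 [-0.7836054   0.13360259 -0.67889487]
[ 0.49512422 -0.00429402  0.01211327] 0.035685320356853234
[ 0.49598022 -0.00499072  0.00329721] 0.3728785190660866
36.2167
```

View pics/c3.png

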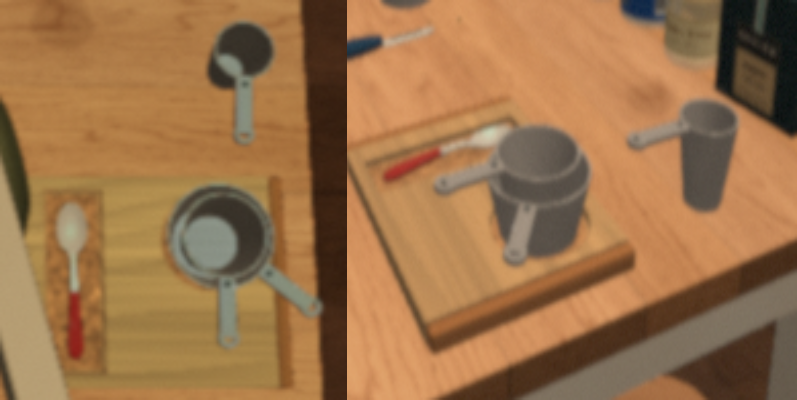

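The middle cup stands nested and level at (225,240), and the spoon has not moved. Now the small cup.

Run:
```python
from act import *
pick("cup_small",[.6516,-.0273,-.035])
w=np.array([.4957,-.0048])
g,z=place("cup_small",w,-.9,.015); print(ctrl.get_grip_width(),ctrl.get_force())
release(g,z)
ctrl.move_to([.45,.25,.25],rv(0.))
for n in(["top"],["top","scene"]): o=locate(ctrl,"cup_small",.066,n,z=.015,p0=[*w,-.9]); print(o.x,o.fun)
for n in("top","scene"): cv2.imwrite(f"pics/{n}4.png",ctrl.get_image(n)["frame"])
print(ctrl.get_clock())
a=cv2.imread('pics/top4.png')[150:300,300:430];b=cv2.imread('pics/scene4.png')[190:340,200:420]
cv2.imwrite('pics/c4.png',np.hstack([cv2.resize(a,(347,400)),cv2.resize(b,(450,400))]))
```

```text
width 0.012412240887870712 58.4848290681839
width 0.012341312951815677
lowered to 0.0010000000000000009
0.012316537476460011 [ 0.7330694  -0.26364016 -1.62140796]
[ 0.49399037 -0.00421457 -0.89826969] 0.07529181145861175
[ 0.4962782  -0.00553795 -0.8882898 ] 0.5313695545765311
47.3
```

View pics/c4.png

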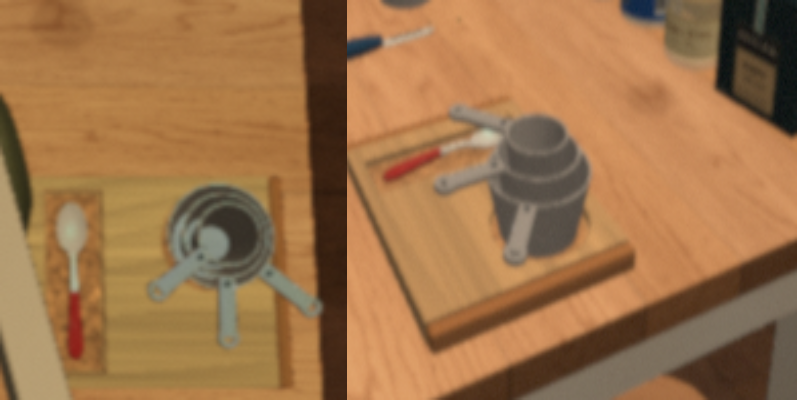

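All three cups are nested upright around (220,240), with their handles spread apart, and the spoon lies centred in the slot (73,280). Handing in.

```bash
python3 -c "
from workcell import ctrl
print(ctrl.hand_in(),ctrl.get_clock())"
```

```text
the job is handed in; nothing more can be done
the job is handed in; nothing more can be done
```

I packed the tray and handed the job in after about 47 s: the three cups are nested upright in the well and the teaspoon lies in its slot, with the look-alikes not touched; the hand-in call returned no verdict.

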